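# Key the starwheel to its drive shaft

## Robot

A 7-joint arm with a two-finger parallel gripper is mounted at the origin on the work surface. World frame = base frame: x ahead of the robot, y to its left, z up, the work surface at z = 0. Lengths are in m, angles in rad, forces in N, time in s.
With the tool pointing down it reaches from about 0.425 to 0.875 m from the base axis. Payload 4.7 kg.
Tool frame: the origin (TCP) lies where the fingers leave the gripper's body, on its centre line; the fingertips stand 73 mm ahead of it and the grasp point (between the pads) lies 54 mm ahead of it; z points along the fingers, y is the line along which they close (so a half turn about z gives the same grasp; the last joint's range is limited). The gripper opens to 85 mm and grips with 20 to 120 N. Pads are 22 mm wide; open, the fingers measure 114 mm over their backs; the gripper's body (76 mm by 85 mm) begins 54 mm behind the grasp point. The pads swing forward as they close: fully open they stand 13 mm farther back than shut.
Start: joints at [1.214, 0.321, -0.07, 1.45, 0.023, 1.371, -0.057], TCP at [0.236, -0.606, 0.304] pointing down, gripper open.
Joint ranges: [-2.86, 2.86], [-0.3, 2.09], [-1.38, 1.24], [0.06, 2.45], [-1.56, 4.7], [0.09, 2.05], [-2.69, 2.69]. Speed limits (rad/s): [2.57, 2.57, 3.14, 3.14, 3.14, 3.14, 3.14].

## Interface

Orientations are given as a unit quaternion [x, y, z, w].
In Python, from plant import observe, snapshot, close_job gives the robot as it stands.
- The arm moves only by the shell command python3 -m jog 'ROWS' [FORCE]. ROWS is JSON, one flat list of numbers, 5 for each row, row after row: the closure, from -1 (fully open) to 1 (shut), then the shift along the tool's x, y, z as a fraction of full scale, then the turn about the tool's z as a fraction of full scale. In form: [grip, x, y, z, twist, grip, x, y, z, twist, ...]. A call has 1 to 10 rows; each row is the pose to reach, as a shift and turn from the pose commanded when the call began, along the tool's axes at that moment; what a row does not reach only later rows make up. Full scale, the value 1, is 0.2 m for a shift and pi/2 rad for a turn. A row lasts 1/10 s, in which the tool goes at most 50 mm and 8.59 degrees, less where a joint would pass 70% of its speed; a pose out of reach is approached as far as the arm can. A call with a number of a shift or a turn outside -1 to 1 is refused whole. A call with a gripper value outside its range is refused whole. The fingers move at their own pace and stop on an object; FORCE is the grip in N (left out, the last holds). Time passes only in rows, so rows that repeat a pose let the fingers close. It gives the time, the measured TCP pose, the force, the opening and the grip force at its end, in the units of the state.
- observe(): the state, without advancing time (a new reading comes with each control period).
- snapshot(name): name is "side" or "top"; returns a dict with "pixels" (480x640x3 uint8, red, green, blue), "fx", "fy", "cx", "cy" (pixels), "rvec" (rotation vector, rad) and "tvec" (3), from world to camera coordinates, as OpenCV has them. Camera axes: x right, y down, z forward; pixel columns grow to the right and rows downward; lengths in m; the calibration is good to about 2 mm. A picture is of the moment at which its call begins. There is no depth.
- close_job(): hands the job in; it is judged then, once.
The state is a dict: "time_s": time; "joint_positions": joint angles; "joint_velocities": joint speeds; "tau": joint torques, N m; "eef_pos": TCP position; "orientation": TCP orientation; "force": force on the tool from outside, world axes, zero at the start; "wrist_torque": the same for the moment, N m; "gripper_width": finger opening in m; "finger_force": force on a finger pad.
Only numpy, scipy, OpenCV 4.12 (cv2) and the standard library are available. Lean on these libraries where they do the work, as an engineer would, in place of code of your own. Each camera call takes 0.05 s, during which the arm holds its last target. There are 200 camera calls.

## Task

Fit the black starwheel's gib-head taper key: take the key out of the white kit block, start it by hand, foot down and tapered side outwards, in the keyway between hub and shaft without forcing it, and let go of it. Then tap it down with the soft-faced mallet until it is tight, with light taps, never a heavy blow, and without hitting the wheel. Set the mallet back down on the deck clear of the wheel, and leave the vial, the white disc and the spanner where they are.

Things in the scene. Friction and masses are not known exactly. Their poses are not given: they have to be found in the camera images.
- starwheel: Fixed black wheel: two pocketed discs 210 mm across (top disc's upper face 88 mm above the deck) on a black conical hub with a flat aluminium top 72 mm across, 128 mm above the deck. Origin on the deck under the axis, z up. Steel 32 mm drive shaft in the bore ends 2 mm above the hub top. The keyway is on the -x side of the shaft.
- keyway_mouth (a point): Middle of the keyway's mouth, at hub top height (128 mm), 15.9 mm from the axis; axes as the starwheel's, -x points outwards. Slot 16 mm wide (y), 85 mm deep, open at the top; in x 11.8 mm at the mouth, from an upright flat on the shaft to the hub's wall, which closes in 1:15 going down. Shaft play hides +-0.8 mm of that gap.
- key: Loose steel gib-head taper key, 95 g, 82 mm tall, upright in the kit block, foot 10 mm above the deck. Origin at the foot on the flat side (x=0), mid width, z up to the head; tapered side -x. Blade 14 mm wide (y), 66 mm long, 9 mm thick (x) at the foot, growing 1:15; lowest 6 mm pointed. Seated, its axes agree with the starwheel's.
- key_head (a point): Centre of the head's top face (key frame x -10, z 82 mm), to be struck. Head 16 mm tall, 14 wide (y), 20 in x, overhanging to -x. Started and let go, the greased key slides down till it binds, foot 30 to 54 mm below the hub top (to be felt); light taps then drive it a few mm deeper, ever harder, and it does not spring back.
- mallet: Loose soft-faced mallet, about 0.4 kg, standing on one face: round upright head 36 mm across, 70 mm tall, white faces; black level handle towards -x, 16 mm wide (y), 20 mm high, to 162 mm from the head's axis. Origin: centre of the lower, striking face; z up. A tap of 20 to 25 N makes the key tight, 12 N can leave it loose, over 30 N is a heavy blow.
- mallet_grip (a point): Point in the middle of the mallet's handle, 40 mm from the head's axis and 35 mm above the striking face, where it can be gripped across its 16 mm width (y).
- kit_block: Fixed white plastic block 80 x 110 x 40 mm (x, y, z); origin under its centre. The key stands 30 mm deep, with 1 mm play or more, in its 13.5 x 17 mm pocket at y = -15 mm; a dowel pin 15 mm across stands 6 mm proud at y = +34 mm and stays there.
- vial: Bystander: capped glass vial 24 mm across, 46 mm tall, standing on the deck; origin under it.
- puck: Bystander: white round disc 50 mm across, 18 mm tall, lying on the deck; origin under it.
- spanner: Bystander: dark steel spanner 150 mm long, 8 mm thick, lying on the deck; origin under its middle, length along x.
Not all that is in view belongs to the job. What is meant by the mallet is not red, and is the larger of those in its own colour.

How it is judged:
On the way, in this order (a step that is already met when the one before it is completed fails the run):
1. the key stands in the keyway, foot at least 15 mm below the hub top, let go by the hand (z of key in the frame of starwheel below 0.113 m and horizontal distance between key_head and keyway_mouth below 0.015 m and angle between key's own z axis and vertical below 0.15 rad and contact force between key and the fingers below 0.1 N), for 0.2 s.
2. the mallet drives the key tight: a tap of more than 15 N on the key while it is wedged in the hub with more than 36 N (contact force between mallet and key above 15 N and contact force between key and starwheel above 36 N and contact force between key and the fingers below 0.1 N).
At the end, for the whole second after the job is handed in: The key stands upright (0.05 rad) in the keyway, foot over 23 mm below the hub top, at rest, still wedged against the hub with more than 36 N after release; the mallet rests on the deck clear of the wheel; vial, disc and spanner within 30 mm of where they were (contact force between key and starwheel above 36 N and angle between key's own z axis and vertical below 0.05 rad and z of key in the frame of starwheel below 0.105 m and horizontal distance between key_head and keyway_mouth below 0.01 m and linear speed of key below 0.01 m/s and contact force between mallet and anything else above 1 N and height (world z) of mallet below 0.03 m and horizontal distance between mallet_grip and starwheel above 0.115 m and linear speed of mallet below 0.02 m/s); the robot touches nothing.
It fails at once if a heavy blow: the mallet bears on the key with more than 30 N (contact force between mallet and key above 30 N).
It fails at once if the key is forced into the hub by hand: more than 45 N on the hub while the fingers hold or push the key (contact force between key and starwheel above 45 N and contact force between key and the fingers above 1 N).
It fails at once if the mallet strikes the wheel with more than 15 N (contact force between mallet and starwheel above 15 N).
It fails at once if the vial is knocked over or shifted by more than 30 mm (distance of vial from where it was at the start of the episode above 0.03 m or angle between vial's own z axis and vertical above 0.5 rad).
It fails at once if the white disc or the spanner is shifted by more than 30 mm (distance of any of puck, spanner from where it was at the start of the episode above 0.03 m).
It also fails if it takes over 64 s, if anything falls off the work surface, if the arm or the gripper's body presses on something with over 40 N, if the wrist force passes 120 N, or if a joint passes its speed limit or range.

## Working session

There is one attempt and no reset: what is moved stays moved. The work goes in short steps, Python scripts to look and compute and a shell command to move; the robot and the scene stay as the last step left them, time stands still between calls to the robot, and variables do not carry over. Pictures are saved under pics/ and viewed, at most 10 in all, crops included, and the job is handed in when it is done.

```bash
mkdir -p pics; ls; cat > h.py <<'E'
import numpy as np, cv2
from plant import observe, snapshot, close_job
def snap(cam,name):
    s=snapshot(cam); cv2.imwrite(f'pics/{name}.png',s['pixels'][:,:,::-1]); np.savez(f'pics/{name}.npz',**s); return s
def ray(s,u,v,z):
    "pixel -> world point on plane z"
    R=cv2.Rodrigues(np.array(s['rvec'],float))[0]; t=np.array(s['tvec'],float).ravel()
    d=R.T@np.array([(u-s['cx'])/s['fx'],(v-s['cy'])/s['fy'],1]); c=-R.T@t
    return c+d*(z-c[2])/d[2]
def proj(s,P):
    R=cv2.Rodrigues(np.array(s['rvec'],float))[0]; t=np.array(s['tvec'],float).ravel()
    q=np.atleast_2d(P)@R.T+t
    return np.c_[s['fx']*q[:,0]/q[:,2]+s['cx'],s['fy']*q[:,1]/q[:,2]+s['cy']]
E
python3 - <<'E'
from h import *
for c in('top','side'):
    s=snap(c,c+'0'); print(c,s['fx'],s['cx'],s['cy'],s['rvec'],s['tvec'])
o=observe(); print(o)
E
```

```text
pics
top 511.2263722160697 326.55435173680934 228.0196951426276 [ 2.12032539 -2.16862395  0.11341606] [0.07774521 0.5768873  1.10775818]
side 482.5042786767875 322.6595087389274 235.90728008429764 [ 2.32013184 -0.22367604  0.07933168] [-0.53651922  0.1876857   1.05527836]
{'time_s': 0.1, 'joint_positions': array([ 1.21409248,  0.32177601, -0.07013059,  1.45152567,  0.02259887,
        1.37077472, -0.05690886]), 'joint_velocities': array([ 2.34527677e-04, -2.76846225e-03, -5.85467249e-05, -1.70254199e-03,
        2.30441978e-04,  3.62930666e-04, -7.66574476e-04]), 'tau': array([-2.15570517e-04, -4.94879115e+01, -3.83896697e-01, -3.15208662e+01,
        1.30222357e-02,  7.52411841e-03,  6.44138524e-06]), 'eef_pos': array([ 0.23540302, -0.60551334,  0.30292921]), 'orientation': array([ 9.82856199e-01,  1.84371832e-01, -1.92804925e-04, -8.25779935e-04]), 'force': array([ 0.02004752,  0.7001964 , -0.79399467]), 'wrist_torque': array([ 0.00963597,  0.01060878, -0.01555492]), 'finger_force': 0.0, 'gripper_width': 0.08566198011290484}
```

View pics/top0.png

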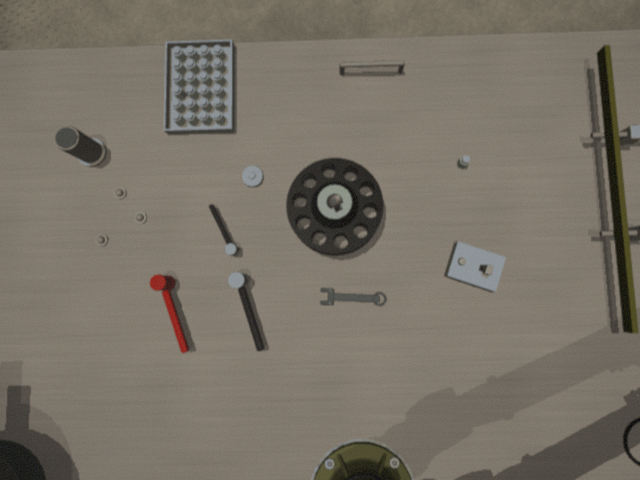

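View pics/side0.png

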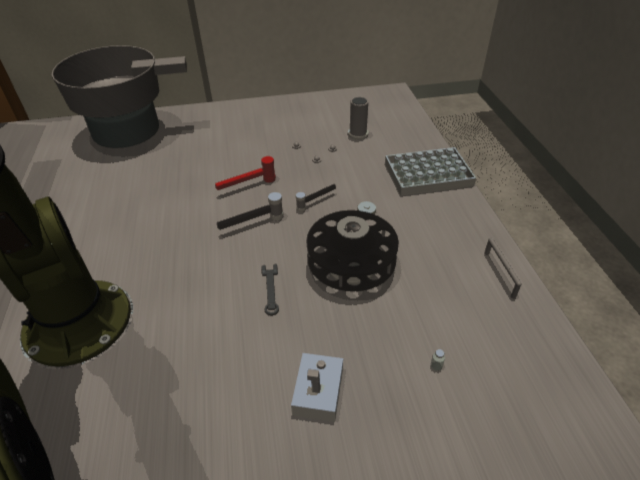

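The top view shows the large black mallet (head (238,280), handle end (261,348)), the wheel at (335,203), the block at (476,267) with the key at (486,269), the vial at (464,161), the puck at (252,176) and the spanner at (353,297). Next I'll enlarge the details.

```bash
python3 - <<'E'
from h import *
t=cv2.imread('pics/top0.png'); s=cv2.imread('pics/side0.png')
f=lambda im,u,v,w,h,k:cv2.resize(im[v:v+h,u:u+w],None,fx=k,fy=k,interpolation=cv2.INTER_CUBIC)
a=np.hstack([f(t,305,173,60,60,5),f(t,436,232,80,60,5)[:,:400]])
b=np.hstack([f(s,322,205,60,50,5),f(s,280,345,80,80,5)[:250,:400]])
# enlarge: top: wheel crop (u=305+x/5,v=173+y/5), block crop
b2=np.hstack([f(s,322,205,60,60,5),f(s,280,350,80,60,5)])
im=np.vstack([a,b2]); print(im.shape); cv2.imwrite('pics/c1.png',cv2.convertScaleAbs(im,alpha=1.3))
S=dict(np.load('pics/top0.npz'))
for n,u,v,z in [('hub',335,202,.128),('disc',335.5,206.5,.088),('mh',238,280,.07),('mhandle_end',261,348,.035),('vial',464,161,.046),('puck',252,176,.018),('span1',322,297,.008),('span2',386,298,.008)]: print(n,ray(S,u,v,z).round(4))
E
```

```text
(600, 700, 3)
hub [0.6209 0.0441 0.128 ]
disc [0.6183 0.0434 0.088 ]
mh [0.4659 0.2576 0.07  ]
mhandle_end [0.3178 0.2137 0.035 ]
vial [ 0.7219 -0.2476  0.046 ]
puck [0.7068 0.2355 0.018 ]
span1 [0.4254 0.079  0.008 ]
span2 [ 0.4201 -0.0653  0.008 ]
```

View pics/c1.png

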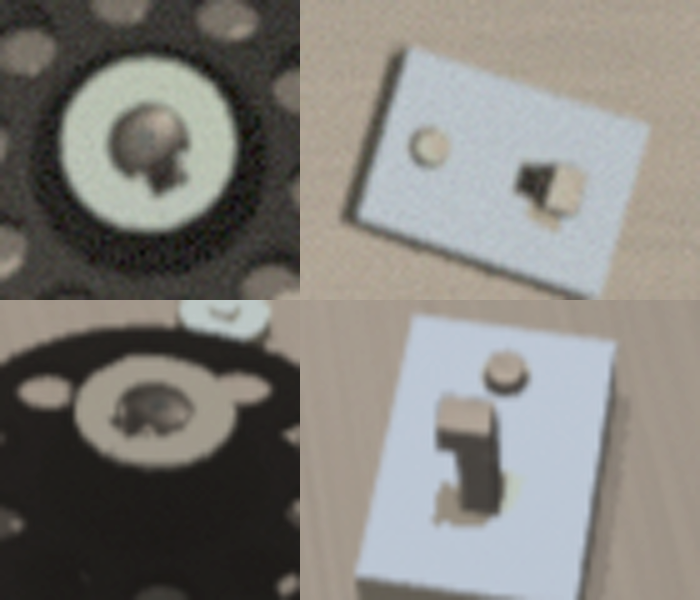

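```bash
cat >> h.py <<'E'
def tri(a,b,pa,pb):
    M=[]
    for s,(u,v) in((a,pa),(b,pb)):
        R=cv2.Rodrigues(np.array(s['rvec'],float))[0]; t=np.array(s['tvec'],float).ravel()
        P=np.c_[R,t]; x,y=(u-s['cx'])/s['fx'],(v-s['cy'])/s['fy']
        M+=[x*P[2]-P[0],y*P[2]-P[1]]
    M=np.array(M); return np.linalg.lstsq(M[:,:3],-M[:,3],rcond=None)[0]
E
python3 - <<'E'
from h import *
T=dict(np.load('pics/top0.npz'));S=dict(np.load('pics/side0.npz'))
tw=lambda x,y:(305+x/5-.4,173+y/5-.4); tb=lambda x,y:(436+(x-300)/5-.4,232+y/5-.4)
sw=lambda x,y:(322+x/5-.4,205+(y-300)/5-.4); sb=lambda x,y:(280+(x-300)/5-.4,350+(y-300)/5-.4)
c=[ray(T,*tb(*p),.04) for p in((408,47),(650,125),(595,298),(357,218))]
print(np.round(c,4)); C=np.mean(c,0); yv=c[0]+c[3]-c[1]-c[2]; xv=c[0]+c[1]-c[2]-c[3]
print('block',C,np.linalg.norm(yv)/2,np.linalg.norm(xv)/2,'yaw',np.arctan2(-yv[0],yv[1]),np.arctan2(xv[1],xv[0]))
for n,p,q,z in [('keyhead',(566,190),(469,413),.092),('pin',(430,145),(507,362),.046)]:
    print(n,ray(T,*tb(*p),z),ray(S,*sb(*q),z),tri(T,S,tb(*p),sb(*q)))
print('hub',ray(T,*tw(148,143),.128),ray(S,*sw(156,411),.128),tri(T,S,tw(148,143),sw(156,411)))
h=ray(T,*tw(148,143),.128);k=ray(T,*tw(168,180),.128)
print('slot',k,k-h,np.linalg.norm((k-h)),'yaw',np.arctan2(*(h-k)[[1,0]]))
h=ray(S,*sw(156,411),.128);k=ray(S,*sw(126,416),.128)
print('slot side',k,k-h,np.linalg.norm((k-h)),'yaw',np.arctan2(*(h-k)[[1,0]]))
for b in [(275,203),(246,214)]: pass
print('mallet head side',ray(S,274.5,197,.07),'end',ray(S,220,223,.035))
from scipy.spatial.transform import Rotation as Ro
o=observe(); print(Ro.from_quat(o['orientation']).as_matrix().round(3))
E
```

```text
[[ 0.5423 -0.2242  0.04  ]
 [ 0.5053 -0.3283  0.04  ]
 [ 0.4302 -0.2995  0.04  ]
 [ 0.4673 -0.1979  0.04  ]]
block [ 0.48627013 -0.2624733   0.04      ] 0.1093301145826333 0.07989354758235322 yaw -0.3454219377142872 -0.35201072316188275
keyhead [ 0.47545672 -0.27467055  0.092     ] [ 0.4783285  -0.27586011  0.092     ] [ 0.47695826 -0.27512808  0.09083448]
pin [ 0.49829364 -0.2300791   0.046     ] [ 0.49991703 -0.22996099  0.046     ] [ 0.49908539 -0.23008798  0.04622953]
hub [0.62260715 0.04576825 0.128     ] [0.6245678  0.04422908 0.128     ] [0.623919   0.04568128 0.12653708]
slot [0.606836   0.03783925 0.128     ] [-0.01577115 -0.007929    0.        ] 0.01765214536004516 yaw 0.4658481878877656
slot side [0.61070992 0.04367015 0.128     ] [-0.01385788 -0.00055892  0.        ] 0.013869144195930518 yaw 0.04031059017402976
mallet head side [0.46863288 0.2575641  0.07      ] end [0.32209134 0.22426644 0.035     ]
[[ 0.932  0.362 -0.001]
 [ 0.362 -0.932  0.002]
 [-0.    -0.002 -1.   ]]
```

```bash
python3 -m jog '[-1,0.86,-0.55,0.2,0.46,-1,0.86,-0.55,0.2,0.46,-1,0.86,-0.55,0.2,0.46,-1,0.86,-0.55,0.2,0.46,-1,0.86,-0.55,0.2,0.46,-1,0.86,-0.55,0.2,0.46]' 40; cat >> h.py <<'E'
from scipy.spatial.transform import Rotation as Ro
def to(P,yaw=None):
    o=observe(); R=Ro.from_quat(o['orientation']).as_matrix(); d=R.T@(np.array(P)-o['eef_pos'])
    y0=np.arctan2(R[1,0],R[0,0]); print('tcp',o['eef_pos'].round(4),'yaw',y0.round(4),'F',o['force'].round(2),'w',round(o['gripper_width'],4),'tilt',R[:2,2].round(3))
    print('shift',(d/.2).round(4),'twist',None if yaw is None else round((y0-yaw)/(np.pi/2),4))
E
python3 -c "
from h import *
to([.4765,-.275,.2],-.35)"
```

```text
time_s: 0.7
eef_pos: [0.358, -0.438, 0.2632]
orientation: [0.985, -0.172, -0.0, -0.001]
force: [-0.0, -0.4, -0.4]
gripper_width: 0.0856
finger_force: 0.0
tcp [ 0.358  -0.438   0.2632] yaw -0.3462 F [-0.04 -0.42 -0.42] w 0.0856 tilt [-0.     0.002]
shift [ 0.281 -0.967  0.317] twist 0.0024
```

```bash
python3 -m jog '[-1,0.281,-0.967,0.317,0.002,-1,0.281,-0.967,0.317,0.002,-1,0.281,-0.967,0.317,0.002,-1,0.281,-0.967,0.317,0.002,-1,0.281,-0.967,0.317,0.002,-1,0.281,-0.967,0.317,0.002,-0.3,0.281,-0.967,0.317,0.002]'
python3 - <<'E'
from h import *
to([.4765,-.275,.136],-.35)
T=snap('top','top1');S=snap('side','side1')
a=cv2.imread('pics/side1.png')[230:430,200:440]; cv2.imwrite('pics/c2.png',cv2.resize(a,None,fx=3,fy=3,interpolation=cv2.INTER_CUBIC))
print(proj(S,[.4765,-.275,.092]))
E
```

```text
time_s: 1.4
eef_pos: [0.4743, -0.2815, 0.2007]
orientation: [0.984, -0.177, -0.0, 0.001]
force: [-0.3, -0.0, 0.1]
gripper_width: 0.0733
finger_force: 0.0
tcp [ 0.4743 -0.2815  0.2007] yaw -0.3563 F [-0.28 -0.01  0.13] w 0.0733 tilt [-0.001 -0.002]
shift [-0.0009 -0.0351  0.3237] twist -0.004
[[312.30114238 371.9527748 ]]
```

View pics/c2.png

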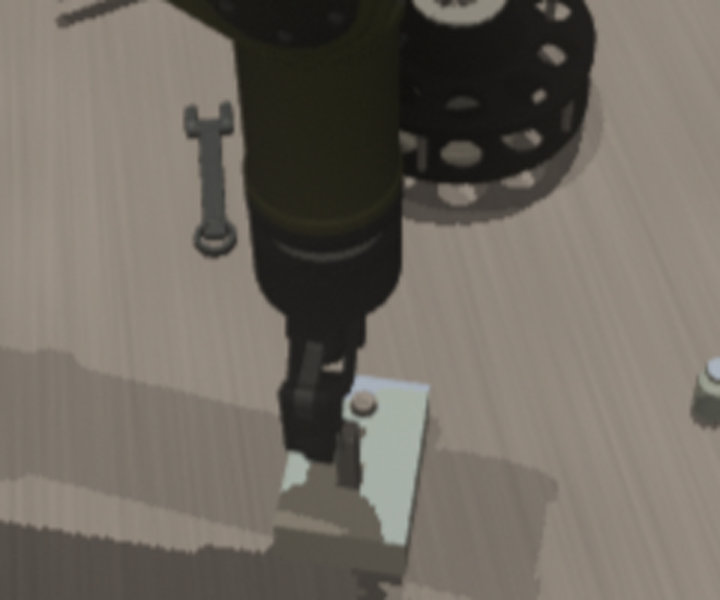

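```bash
python3 -m jog '[-0.3,0,0,0,0,-0.3,0,0,0,0]'; python3 -c "
from h import *
to([.4765,-.275,.136],-.352)"
```

```text
time_s: 1.7
eef_pos: [0.4748, -0.2802, 0.2009]
orientation: [0.984, -0.178, 0.0, 0.0]
force: [0.8, 0.0, -0.6]
gripper_width: 0.0554
finger_force: 0.0
tcp [ 0.4748 -0.2802  0.2009] yaw -0.3569 F [ 0.79  0.01 -0.59] w 0.0554 tilt [ 0.    -0.001]
shift [-0.0011 -0.0275  0.3245] twist -0.0031
```

```bash
python3 -m jog '[-0.3,0,-0.028,0.2,-0.003,-0.3,0,-0.028,0.325,-0.003,-0.3,0,-0.028,0.325,-0.003,-0.3,0,-0.028,0.325,-0.003]'; python3 -c "
from h import *
to([.4765,-.275,.136],-.352)"
```

```text
time_s: 2.1
eef_pos: [0.4772, -0.274, 0.1359]
orientation: [0.985, -0.174, -0.0, 0.0]
force: [0.6, 0.1, 1.2]
gripper_width: 0.0556
finger_force: 0.0
tcp [ 0.4772 -0.274   0.1359] yaw -0.3506 F [0.61 0.07 1.17] w 0.0556 tilt [-0. -0.]
shift [-0.0018  0.0058 -0.0004] twist 0.0009
```

Close on the head and watch the lateral force.

```bash
python3 -m jog '[0.6,0,0,0,0,0.6,0,0,0,0,0.8,0,0,0,0,1,0,0,0,0,1,0,0,0,0,1,0,0,0,0,1,0,0,0,0,1,0,0,0,0]' 40; python3 -c "
from h import *
to([.4765,-.275,.136],-.352)"
```

```text
time_s: 2.9
eef_pos: [0.4777, -0.2747, 0.1368]
orientation: [0.985, -0.174, 0.001, 0.001]
force: [-1.9, -1.7, 6.4]
gripper_width: 0.0133
finger_force: 42.8
tcp [ 0.4777 -0.2747  0.1368] yaw -0.3507 F [-1.9  -1.69  6.39] w 0.0133 tilt [ 0.002 -0.002]
shift [-0.0053  0.0035  0.0038] twist 0.0008
```

```bash
python3 -m jog '[1,0,0,-0.1,0,1,0,0,-0.3,0,1,0,0,-0.5,0,1,0,0,-0.7,0,1,0,0,-0.75,0,1,0,0,-0.75,0,1,0,0,-0.75,0]'; python3 - <<'E'
from h import *
# slot direction yaw .466, wheel axis
A=np.array([.6231,.0455]); d=np.array([np.cos(.466),np.sin(.466)])
# key origin seats: flat side on shaft flat: mouth mid 15.9 -> flat at 10.0, blade foot mid = -4.5; head centre -10 from flat
print('mouth',A-.0159*d)
P=A-d*(.0159-4.5e-3+.010)
print(P); to([*P,.30],.466)
E
```

```text
time_s: 3.6
eef_pos: [0.4767, -0.273, 0.2838]
orientation: [0.985, -0.174, -0.001, -0.001]
force: [-0.3, -0.3, -1.0]
gripper_width: 0.0133
finger_force: 41.9
mouth [0.60889537 0.03835587]
[0.60398182 0.03588463]
tcp [ 0.4767 -0.273   0.2838] yaw -0.3499 F [-0.34 -0.3  -1.03] w 0.0133 tilt [-0.002  0.002]
shift [ 0.0684 -1.6689 -0.0801] twist -0.5194
```

```bash
python3 -m jog '[1,0.034,-0.84,0,-0.52,1,0.034,-0.84,0,-0.52,1,0.034,-0.84,0,-0.52,1,0.034,-0.84,0,-0.52,1,0.034,-0.84,0,-0.52,1,0.034,-0.84,0,-0.52,1,0.034,-0.84,0,-0.52]'; python3 -c "
from h import *
to([.604,.0359,.2838],.466)"
```

```text
time_s: 4.3
eef_pos: [0.5403, -0.1176, 0.2828]
orientation: [0.973, 0.232, -0.002, -0.001]
force: [0.7, -0.7, -1.9]
gripper_width: 0.0134
finger_force: 41.8
tcp [ 0.5403 -0.1176  0.2828] yaw 0.4674 F [ 0.65 -0.72 -1.9 ] w 0.0134 tilt [-0.004  0.002]
shift [ 0.6299 -0.5418 -0.0051] twist 0.0009
```

```bash
python3 -m jog '[1,0.63,-0.542,0,0,1,0.63,-0.542,0,0,1,0.63,-0.542,0,0,1,0.63,-0.542,0,0,1,0.63,-0.542,0,0,1,0.63,-0.542,0,0,1,0.63,-0.542,0,0]'; python3 - <<'E'
from h import *
to([.604,.0359,.2838],.466)
T=snap('top','top2');S=snap('side','side2')
print(proj(S,[.609,.0384,.128]),proj(S,[.609,.0384,.157]),proj(T,[.609,.0384,.128]))
a=cv2.imread('pics/side2.png')[180:260,310:410]; a=cv2.resize(a,None,fx=6,fy=6,interpolation=cv2.INTER_CUBIC)
cv2.imwrite('pics/c3.png',cv2.convertScaleAbs(a,alpha=1.8))
E
```

```text
time_s: 5.0
eef_pos: [0.6047, 0.0331, 0.2846]
orientation: [0.973, 0.229, -0.001, 0.0]
force: [-0.9, -0.8, -0.7]
gripper_width: 0.0135
finger_force: 41.9
tcp [0.6047 0.0331 0.2846] yaw 0.4631 F [-0.86 -0.81 -0.74] w 0.0135 tilt [-0.002 -0.001]
shift [ 0.0033 -0.0138  0.0039] twist -0.0019
[[346.57433731 229.47519002]] [[346.86522899 219.70022483]] [[337.9045149  207.57653695]]
```

View pics/c3.png

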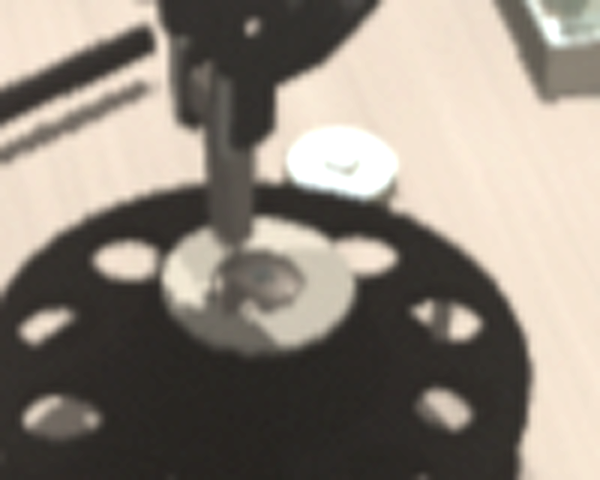

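The side view shows the key foot at about (348.5,220), above the hub's left part where the keyway lies at about (346,229). I'll fit the hub and slot sub-pixel in the first pictures, and correct in the side image.

```bash
cat > fit.py <<'E'
from h import *
from scipy.optimize import minimize
T=dict(np.load('pics/top0.npz'));S=dict(np.load('pics/side0.npz'))
def render(s,ax,ay,yaw,box,k=8,hy=.008):
    u0,v0,w,h=box; im=np.zeros((h*k,w*k),np.uint8)
    pj=lambda P:np.int32(((proj(s,P)-[u0,v0]+.5)*k-.5)*16)
    c,si=np.cos(yaw),np.sin(yaw); W=lambda p,z:np.c_[ax+c*p[:,0]-si*p[:,1],ay+si*p[:,0]+c*p[:,1],np.full(len(p),z)]
    th=np.linspace(0,2*np.pi,90); circ=np.c_[np.cos(th),np.sin(th)]
    cv2.fillPoly(im,[pj(W(circ*.036,.128))],255,shift=4)
    cv2.fillPoly(im,[pj(W(np.array([[-.010,-hy],[-.0218,-hy],[-.0218,hy],[-.010,hy]]),.128))],20,shift=4)
    sh=circ[circ[:,0]>-.625]*.016
    cv2.fillPoly(im,[pj(W(sh,.128))],100,shift=4); cv2.fillPoly(im,[pj(W(sh,.130))],120,shift=4)
    return cv2.resize(im,(w,h),interpolation=cv2.INTER_AREA).astype(float)
def fit(s,box,x0,lock=None):
    u0,v0,w,h=box; g=s['pixels'][v0:v0+h,u0:u0+w].astype(float).mean(2); g=(g-g.mean())/g.std()
    m=lambda p:render(s,p[0],p[1],p[2],box)
    def f(p):
        r=cv2.GaussianBlur(m(p),(0,0),.6); return -np.corrcoef(r.ravel(),g.ravel())[0,1]
    best=min((minimize(f,[*x0[:2],y],method='Nelder-Mead',options=dict(initial_simplex=[[x0[0]+a,x0[1]+b,y+c] for a,b,c in((0,0,0),(.003,0,0),(0,.003,0),(0,0,.2))],xatol=1e-5,fatol=1e-6)) for y in(.1,.3,.5,.7)),key=lambda r:r.fun)
    return best.x,best.fun
E
python3 - <<'E'
from fit import *
print('top',fit(T,(314,181,42,42),(.623,.0455)))
print('side',fit(S,(333,212,40,30),(.6245,.044)))
E
```

```text
top (array([0.62251459, 0.04605203, 0.45794925]), np.float64(-0.9771494733824873))
side (array([0.62479214, 0.04562706, 0.45292278]), np.float64(-0.9004211260682192))
```

```bash
python3 -c "
from h import *
to([.6044,.0364,.264],.455)"
```

```text
tcp [0.6048 0.0333 0.2851] yaw 0.4632 F [-0.73 -1.19 -1.62] w 0.0131 tilt [-0.001 -0.001]
shift [ 0.0052 -0.0148  0.1056] twist 0.0052
```

```bash
python3 -m jog '[1,0.005,-0.015,0.1,0.005,1,0.005,-0.015,0.1,0.005,1,0.005,-0.015,0.1,0.005]'; python3 - <<'E'
from h import *
to([.6044,.0364,.264],.455)
S=snap('side','side3'); s=S; A=[.6248,.0456]
o=observe(); z=o['eef_pos'][2]-.1268; t=o['eef_pos'];print('foot z',z)
c,si=np.cos(.455),np.sin(.455)
W=lambda x,y,z:[A[0]+c*x-si*y,A[1]+si*x+c*y,z]
img=cv2.resize(S['pixels'][195:245,325:380,::-1],None,fx=12,fy=12,interpolation=cv2.INTER_CUBIC); img=cv2.convertScaleAbs(img,alpha=2)
def dr(P,col): cv2.polylines(img,[np.int32((proj(S,P)-[325,195]+.5)*12)],True,col,1)
dr([W(-.010,-.008,.128),W(-.0218,-.008,.128),W(-.0218,.008,.128),W(-.010,.008,.128)],(0,0,255))
# ideal key over the slot: foot mid at 15.9, flat at -.0114
for zz,n,x1 in((z+.006,.007,-.0204),(z+.04,.007,-.0204-.0023)): dr([W(-.0114,-n,zz),W(x1,-n,zz),W(x1,n,zz),W(-.0114,n,zz)],(0,255,0))
cv2.imwrite('pics/c4.png',img)
E
```

```text
time_s: 5.4
eef_pos: [0.6043, 0.0375, 0.2654]
orientation: [0.974, 0.227, -0.001, 0.0]
force: [0.1, 0.8, -1.2]
gripper_width: 0.0132
finger_force: 41.8
tcp [0.6043 0.0375 0.2654] yaw 0.4575 F [ 0.15  0.77 -1.23] w 0.0132 tilt [-0.001 -0.001]
shift [-0.0021  0.0053  0.0071] twist 0.0016
foot z 0.1392478679244508
```

View pics/c4.png

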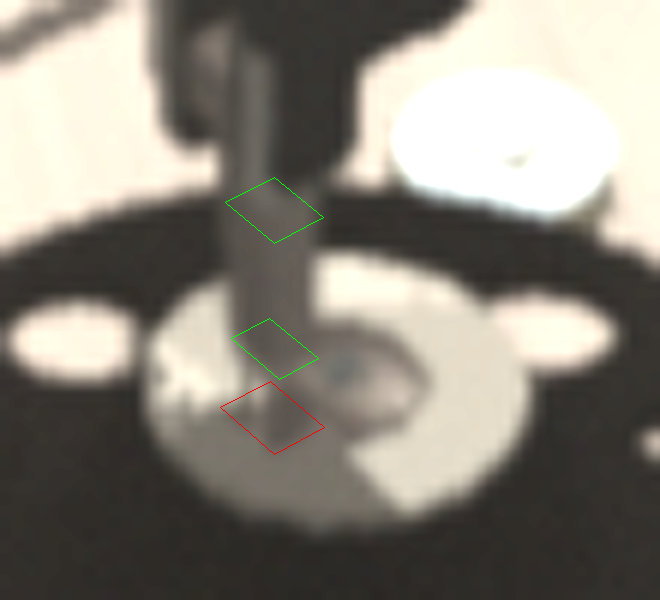

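The blade's edges (cols ≈232 and 315 in the crop) fall on the ideal outline (233–318), so it is aligned to about 0.5 mm. Now I'll lower it gently, feeling the force.

```bash
python3 -m jog '[1,0,0.005,0.03,0.002,1,0,0.005,0.04,0.002,1,0,0.005,0.045,0.002]'; python3 -m jog '[1,0,0,0.01,0,1,0,0,0.02,0,1,0,0,0.03,0]';  python3 -c "
from h import *
to([.6044,.0364,.264],.455)"
```

```text
time_s: 5.75
eef_pos: [0.6051, 0.0374, 0.2565]
orientation: [0.974, 0.226, -0.0, 0.0]
force: [-0.8, -0.1, 2.1]
gripper_width: 0.0133
finger_force: 42.1
time_s: 6.05
eef_pos: [0.6077, 0.0386, 0.2561]
orientation: [0.974, 0.226, 0.005, 0.001]
force: [-3.0, 0.5, 25.4]
gripper_width: 0.0136
finger_force: 45.6
tcp [0.6077 0.0386 0.2561] yaw 0.4558 F [-2.97  0.53 25.38] w 0.0136 tilt [0.009 0.001]
shift [-0.0192  0.003  -0.0394] twist 0.0005
```

```bash
python3 -m jog '[1,0,0,-0.06,0,1,0,0,-0.06,0,1,0,0,-0.06,0]' | grep -E 'pos|force'; python3 - <<'E'
from h import *
to([.6044,.0364,.262],.455)
S=snap('side','side4'); s=S; A=[.6248,.0456]
z=.1375
c,si=np.cos(.455),np.sin(.455)
W=lambda x,y,z:[A[0]+c*x-si*y,A[1]+si*x+c*y,z]
img=cv2.resize(S['pixels'][195:245,325:380,::-1],None,fx=12,fy=12,interpolation=cv2.INTER_CUBIC); img=cv2.convertScaleAbs(img,alpha=2)
def dr(P,col): cv2.polylines(img,[np.int32((proj(S,P)-[325,195]+.5)*12)],True,col,1)
for zz,n,x1 in((z+.006,.007,-.0204),(z+.04,.007,-.0204-.0023)): dr([W(-.0114,-n,zz),W(x1,-n,zz),W(x1,n,zz),W(-.0114,n,zz)],(0,255,0))
dr([W(-.010,-.008,.128),W(-.0218,-.008,.128),W(-.0218,.008,.128),W(-.010,.008,.128)],(0,0,255))
cv2.imwrite('pics/c5.png',img)
E
```

```text
eef_pos: [0.6049, 0.0375, 0.2622]
force: [-0.6, 0.2, -1.7]
finger_force: 42.0
tcp [0.6049 0.0375 0.2622] yaw 0.4556 F [-0.61  0.19 -1.73] w 0.0131 tilt [-0. -0.]
shift [-0.0049  0.004   0.0008] twist 0.0004
```

View pics/c5.png

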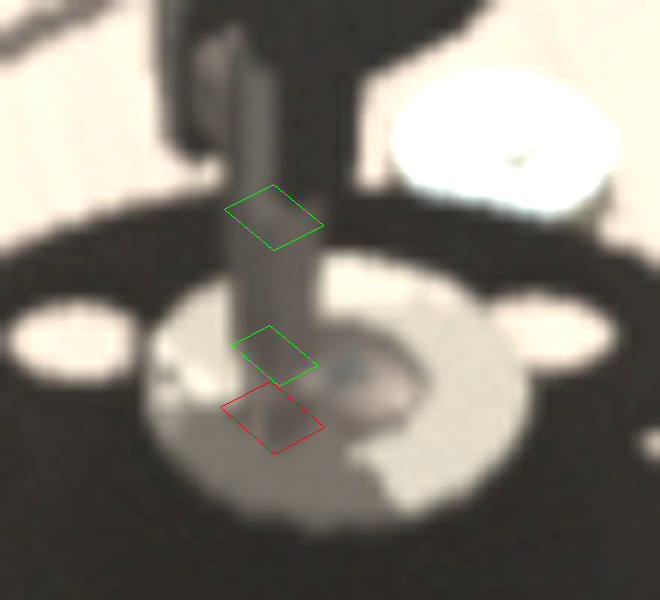

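```bash
python3 -m jog '[1,-0.008,0.004,0.01,0,1,-0.008,0.004,0.02,0,1,-0.008,0.004,0.03,0,1,-0.008,0.004,0.035,0,1,-0.008,0.004,0.04,0,1,-0.008,0.004,0.045,0]' | grep -E 'pos|force';  python3 -c "
from h import *
to([.6044,.0364,.264],.455)"
```

```text
eef_pos: [0.604, 0.0363, 0.2534]
force: [-0.2, 0.0, 0.6]
finger_force: 42.0
tcp [0.604  0.0363 0.2534] yaw 0.4557 F [-0.24  0.03  0.61] w 0.0131 tilt [ 0. -0.]
shift [ 0.002   0.0004 -0.053 ] twist 0.0005
```

```bash
python3 -m jog '[1,0,0,0.01,0,1,0,0,0.02,0,1,0,0,0.03,0]' | grep -E 'pos|force'; python3 -m jog '[1,0,0,0.01,0,1,0,0,0.02,0,1,0,0,0.03,0]' | grep -E 'pos|force'
```

```text
eef_pos: [0.604, 0.0362, 0.2473]
force: [-0.2, 1.0, -2.2]
finger_force: 42.0
eef_pos: [0.604, 0.0362, 0.2413]
force: [0.1, 0.2, -1.3]
finger_force: 42.0
```

```bash
python3 -m jog '[1,0,0,0.01,0,1,0,0,0.02,0,1,0,0,0.03,0]' | grep -E 'pos|force'; python3 -m jog '[1,0,0,0.01,0,1,0,0,0.02,0,1,0,0,0.03,0]' | grep -E 'pos|force'
```

```text
eef_pos: [0.604, 0.0362, 0.2353]
force: [-0.1, -0.3, -1.2]
finger_force: 42.0
eef_pos: [0.604, 0.0362, 0.2293]
force: [0.2, 0.4, -1.8]
finger_force: 42.0
```

```bash
python3 -m jog '[1,0,0,0.007,0,1,0,0,0.013,0,1,0,0,0.013,0,0.6,0,0,0.013,0,0.4,0,0,0.013,0,0.2,0,0,0.013,0,0,0,0,0.013,0,0,0,0,0.013,0,0,0,0,0.013,0,0,0,0,0.013,0]' | grep -E 'pos|force|width'; python3 -m jog '[-0.2,0,0,-0.2,0,-0.2,0,0,-0.45,0,-0.2,0,0,-0.7,0,-0.2,0,0,-0.7,0,-0.2,0,0,-0.7,0]' | grep -E 'pos|force|width'
python3 - <<'E'
from h import *
to([.466,.2576,.3],.29)
S=snap('side','side5'); T=snap('top','top5')
img=np.hstack([cv2.resize(S['pixels'][185:245,315:385,::-1],None,fx=6,fy=6,interpolation=cv2.INTER_CUBIC),cv2.resize(T['pixels'][175:235,305:365,::-1],None,fx=6,fy=6,interpolation=cv2.INTER_CUBIC)])
cv2.imwrite('pics/c6.png',cv2.convertScaleAbs(img,alpha=1.7)); print(img.shape)
E
```

```text
eef_pos: [0.604, 0.0362, 0.2269]
force: [-0.3, -0.2, -0.0]
gripper_width: 0.0425
finger_force: 0.0
eef_pos: [0.6045, 0.0365, 0.3686]
force: [-0.3, 0.1, -1.4]
gripper_width: 0.0516
finger_force: 0.0
tcp [0.6045 0.0365 0.3686] yaw 0.4557 F [-0.33  0.14 -1.39] w 0.0516 tilt [ 0.003 -0.   ]
shift [-0.1362 -1.2981  0.3402] twist 0.1055
(360, 780, 3)
```

View pics/c6.png

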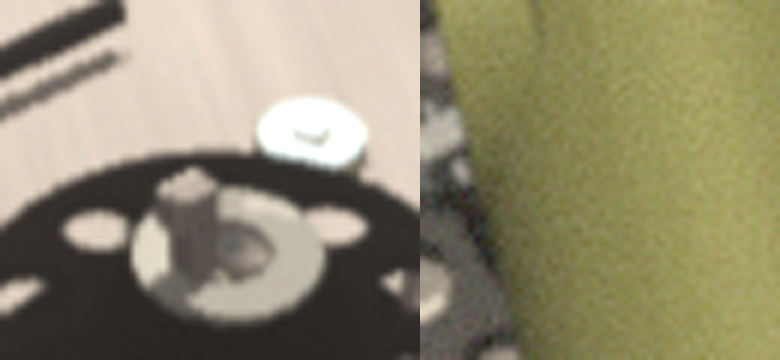

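The key stands upright, let go, in the keyway, with its head top at about (346,215) in the side image. Next is the mallet.

```bash
python3 - <<'E'
from fit import *
g=T['pixels'].astype(int).sum(2); m=np.zeros(g.shape,bool); m[285:352,234:270]=g[285:352,234:270]<150
v,u=np.nonzero(m); P=np.array([ray(T,a,b,.045)[:2] for a,b in zip(u,v)])
c=P.mean(0); d=np.linalg.svd(P-c)[2][0]; d*=np.sign(d[0]); print(len(u),c,'yaw',np.arctan2(d[1],d[0]),'span',np.ptp((P-c)@d),np.ptp((P-c)@[-d[1],d[0]]))
g2=T['pixels'].astype(int).min(2)[268:294,226:250]; v,u=np.nonzero(g2>120); print('head top',len(u),ray(T,u.mean()+226,v.mean()+268,.07))
end=c+d*((P-c)@d).min(); print('end',end,'head from end',end+.162*d)
H=np.array([.4675,.2576]); print('perp off',(H-c)@[-d[1],d[0]])
G=H-.034*d; print(G); to([*G,.2],np.arctan2(d[1],d[0]))
# key head height
for z in (.150,.16,.17,.18,.19): print(z,proj(dict(np.load('pics/side5.npz')),[.6248-.898*.0214,.0456-.4395*.0214,z]).round(1))
E
```

```text
428 [0.38508251 0.23419822] yaw 0.30496092098087774 span 0.14341065527954772 0.01556424400164639
head top 213 [0.46699526 0.26377033 0.07      ]
end [0.31652768 0.21261851] head from end [0.47105279 0.26125997]
perp off -0.0024243466137340262
[0.4350688 0.2473913]
tcp [0.6036 0.036  0.3656] yaw 0.4555 F [-0.32 -0.49  0.3 ] w 0.051 tilt [-0.002 -0.   ]
shift [-0.29   -1.3192  0.8294] twist 0.0959
0.15 [[345.5 223. ]]
0.16 [[345.6 219.5]]
0.17 [[345.7 216.1]]
0.18 [[345.8 212.5]]
0.19 [[345.9 209. ]]
```

```bash
python3 -m jog '[-0.4,-0.14,-0.67,0.1,0.096,-0.4,-0.14,-0.67,0.2,0.096,-0.4,-0.14,-0.67,0.3,0.096,-0.4,-0.14,-0.67,0.3,0.096,-0.4,-0.14,-0.67,0.3,0.096]' | grep -E 'pos|force|width'; python3 -c "
from h import *
to([.4376,.2505,.2],.305)"
```

```text
eef_pos: [0.5182, 0.1446, 0.3046]
force: [-0.1, -0.7, 0.7]
gripper_width: 0.0598
finger_force: 0.0
tcp [0.5182 0.1446 0.3046] yaw 0.3074 F [-0.15 -0.73  0.74] w 0.0598 tilt [-0.004 -0.002]
shift [-0.2217 -0.6268  0.5237] twist 0.0015
```

```bash
python3 -m jog '[-0.4,-0.222,-0.627,0.5,0,-0.4,-0.222,-0.627,0.5,0,-0.4,-0.222,-0.627,0.5,0,-0.4,-0.222,-0.627,0.5,0,-0.4,-0.222,-0.627,0.5,0,-0.4,-0.222,-0.627,0.5,0]' | grep -E 'pos|force|width'; python3 - <<'E'
from h import *
to([.4376,.2505,.089],.305)
S=snap('side','side6');
img=cv2.resize(S['pixels'][150:260,200:330,::-1],None,fx=5,fy=5,interpolation=cv2.INTER_CUBIC)
cv2.imwrite('pics/c7.png',cv2.convertScaleAbs(img,alpha=1.7)); print(img.shape)
E
```

```text
eef_pos: [0.4418, 0.2492, 0.2074]
force: [-0.3, -1.0, -0.1]
gripper_width: 0.0597
finger_force: 0.0
tcp [0.4418 0.2492 0.2074] yaw 0.3026 F [-0.31 -1.02 -0.14] w 0.0597 tilt [ 0.001 -0.   ]
shift [-0.0184 -0.0126  0.5921] twist -0.0016
(550, 650, 3)
```

View pics/c7.png

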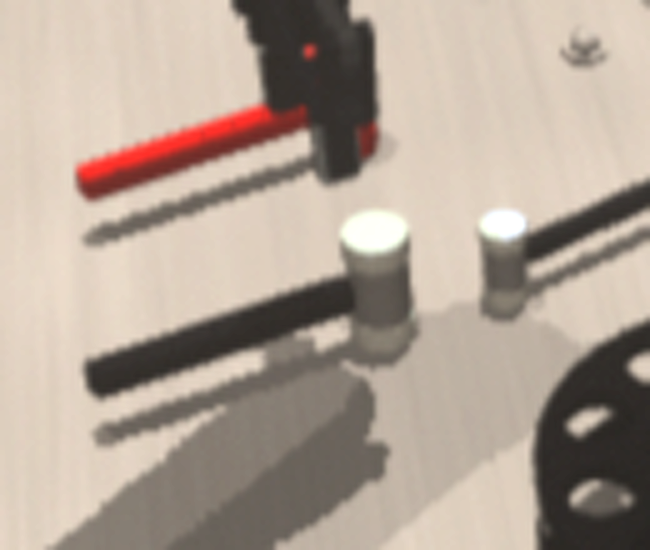

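The gripper hangs above the black mallet's handle just left of the head (crop (375,230)). The red one lies well behind, so I'm going down.

```bash
python3 -m jog '[-0.4,-0.02,-0.013,0.2,0,-0.4,-0.02,-0.013,0.4,0,-0.4,-0.02,-0.013,0.55,0,-0.4,-0.02,-0.013,0.585,0,-0.4,-0.02,-0.013,0.585,0]' | grep -E 'pos|force|width'; python3 -m jog '[0.4,0,0,0,0,0.6,0,0,0,0,0.7,0,0,0,0,0.8,0,0,0,0,1,0,0,0,0,1,0,0,0,0,1,0,0,0,0,1,0,0,0,0]' 110 | grep -E 'pos|force|width'
```

```text
eef_pos: [0.4363, 0.2507, 0.0898]
force: [-0.3, 0.2, 0.4]
gripper_width: 0.0596
finger_force: 0.0
eef_pos: [0.4363, 0.2522, 0.0916]
force: [-1.7, -1.6, 6.9]
gripper_width: 0.014
finger_force: 107.3
```

```bash
python3 -c "
from h import *
to([.4376,.2505,.089],.305)"
```

```text
tcp [0.4363 0.2522 0.0916] yaw 0.3048 F [-1.67 -1.6   6.91] w 0.014 tilt [0.003 0.   ]
shift [0.0038 0.0099 0.013 ] twist -0.0001
```

```bash
python3 -m jog '[1,0,0,-0.1,0,1,0,0,-0.3,0,1,0,0,-0.55,0,1,0,0,-0.8,0,1,0,0,-1,0,1,0,0,-1,0,1,0.05,0.2,-1,0,1,0.1,0.4,-1,0,1,0.15,0.6,-1,0,1,0.15,0.6,-1,0]' | grep -E 'pos|force|width';  python3 -c "
from h import *
to([.5706,.0257,.31],.305)"
```

```text
eef_pos: [0.5022, 0.1388, 0.288]
force: [0.1, -0.2, -3.7]
gripper_width: 0.0144
finger_force: 108.1
tcp [0.5022 0.1388 0.288 ] yaw 0.2944 F [ 0.12 -0.15 -3.68] w 0.0144 tilt [-0.002 -0.004]
shift [ 0.163   0.6407 -0.1085] twist -0.0068
```

```bash
python3 -m jog '[1,0.04,0.16,-0.1,0,1,0.08,0.32,-0.1,0,1,0.12,0.48,-0.1,0,1,0.163,0.64,-0.1,-0.007,1,0.163,0.64,-0.1,-0.007,1,0.163,0.64,-0.1,-0.007,1,0.163,0.64,-0.1,-0.007]' | grep -E 'pos|force|width';  python3 - <<'E'
from h import *
to([.5706,.0257,.27],.305)
S=snap('side','side7');
img=cv2.resize(S['pixels'][150:250,280:400,::-1],None,fx=5,fy=5,interpolation=cv2.INTER_CUBIC)
cv2.imwrite('pics/c8.png',cv2.convertScaleAbs(img,alpha=1.7)); print(img.shape)
print(proj(S,[.604,.0362,.1725]))
for z in (.3,.31,.32): print(proj(S,[.604,.0362,z-.0906]),proj(S,[.604,.0362,z-.0906+.07]))
E
```

```text
eef_pos: [0.5686, 0.0354, 0.3089]
force: [0.7, 0.2, -3.2]
gripper_width: 0.0142
finger_force: 108.3
tcp [0.5686 0.0354 0.3089] yaw 0.3176 F [ 0.73  0.24 -3.18] w 0.0142 tilt [-0.002  0.001]
shift [-0.0052  0.0496  0.1946] twist 0.008
(500, 600, 3)
[[344.98541519 215.28253562]]
[[345.32972096 202.01976261]] [[346.03263637 174.94322641]]
[[345.42601964 198.31030518]] [[346.13881914 170.85303102]]
[[345.5236437  194.54979394]] [[346.24653727 166.7036927 ]]
```

View pics/c8.png

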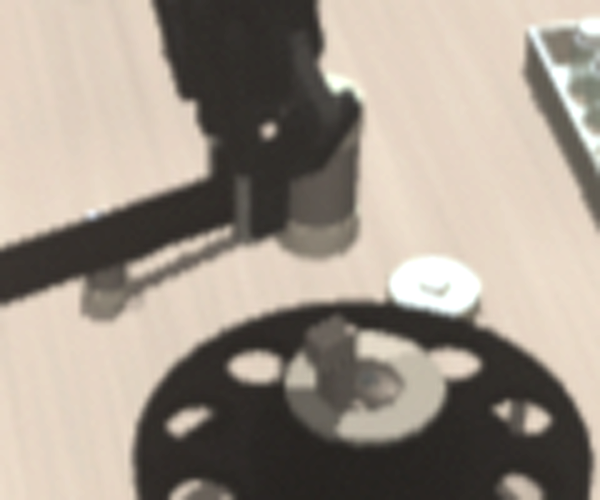

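The mallet hangs level over the wheel, with its face centre at about (343,197) and the key's head below it at (346,215). Now I'll compute the offset from those pixels.

```bash
python3 - <<'E'
from h import *
S=dict(np.load('pics/side7.npz')); o=observe(); t=o['eef_pos']; R=Ro.from_quat(o['orientation']).as_matrix(); d=R[:,0]
for r in (.028,.031,.034,.037): 
    h=t+r*d; h[2]=t[2]-.0906; print(r,h.round(4),proj(S,h).round(2))
for r in (.031,.034):
    P=np.array([.604-r*np.cos(.31),.0362-r*np.sin(.31),.275]); print(r,P); to(P,.31)
E
```

```text
0.028 [0.5952 0.0444 0.2187] [[340.49 196.68]]
0.031 [0.5981 0.0453 0.2187] [[341.72 196.23]]
0.034 [0.6009 0.0463 0.2187] [[342.95 195.79]]
0.037 [0.6038 0.0472 0.2187] [[344.18 195.34]]
0.031 [0.57447766 0.02674318 0.275     ]
tcp [0.5687 0.0356 0.3093] yaw 0.3181 F [-0.86  0.12 -2.72] w 0.0141 tilt [-0.001  0.   ]
shift [0.014  0.0514 0.1715] twist 0.0052
0.034 [0.57162066 0.02582801 0.275     ]
tcp [0.5687 0.0356 0.3093] yaw 0.3181 F [-0.86  0.12 -2.72] w 0.0141 tilt [-0.001  0.   ]
shift [-0.001   0.0513  0.1715] twist 0.0052
```

```bash
python3 -m jog '[1,0.004,0.051,0,0.005,1,0.004,0.051,0.1,0.005,1,0.004,0.051,0.15,0.005,1,0.004,0.051,0.15,0.005,1,0.004,0.051,0.15,0.005]' | grep -E 'pos|force|width';  python3 -c "
from h import *
to([.5725,.0263,.263],.31)"
```

```text
eef_pos: [0.5733, 0.0248, 0.28]
force: [0.5, 1.2, -3.4]
gripper_width: 0.0141
finger_force: 108.4
tcp [0.5733 0.0248 0.28  ] yaw 0.3083 F [ 0.51  1.23 -3.43] w 0.0141 tilt [-0. -0.]
shift [-0.0017 -0.0087  0.085 ] twist -0.0011
```

```bash
python3 -m jog '[1,-0.002,-0.008,0.02,0,1,-0.002,-0.008,0.04,0,1,-0.002,-0.008,0.05,0,1,-0.002,-0.008,0.05,0]' | grep -E 'pos|force|width'; python3 -m jog '[1,0,0,0.005,0,1,0,0,0.01,0,1,0,0,0.015,0]' | grep -E 'pos|force'
```

```text
eef_pos: [0.5723, 0.026, 0.2695]
force: [0.3, -0.0, -3.4]
gripper_width: 0.0141
finger_force: 108.4
eef_pos: [0.5726, 0.0259, 0.2669]
force: [-0.2, -0.9, -3.3]
finger_force: 108.4
```

```bash
for i in 1 ; do python3 -m jog '[1,0,0,0.0025,0,1,0,0,0.005,0,1,0,0,0.0075,0,1,0,0,0.01,0]' | grep -E 'pos|^force'; done; python3 -m jog '[1,0,0,0.0025,0,1,0,0,0.005,0]' | grep -E 'pos|^force'
```

```text
eef_pos: [0.5725, 0.026, 0.2649]
force: [-1.1, 0.0, -3.0]
eef_pos: [0.5725, 0.026, 0.2639]
force: [-0.1, 0.6, -3.3]
```

```bash
python3 -m jog '[1,0,0,0.0025,0,1,0,0,0.005,0]' | grep -E 'pos|^force'
```

```text
eef_pos: [0.5725, 0.026, 0.2629]
force: [-0.3, -0.7, -3.5]
```

```bash
python3 -m jog '[1,0,0,0.0025,0,1,0,0,0.005,0,1,0,0,0.005,0]' | grep -E 'pos|^force'; python3 -m jog '[1,0,0,0.0025,0,1,0,0,0.005,0,1,0,0,0.005,0]' | grep -E 'pos|^force'
```

```text
eef_pos: [0.5727, 0.026, 0.2623]
force: [-0.5, 0.4, -1.4]
eef_pos: [0.5729, 0.0261, 0.2621]
force: [-3.2, 0.0, 6.0]
```

```bash
python3 -m jog '[1,0,0,0.002,0,1,0,0,0.004,0,1,0,0,0.004,0]' | grep -E 'pos|^force'
```

```text
eef_pos: [0.573, 0.026, 0.2619]
force: [-2.9, 0.0, 8.1]
```

```bash
python3 -m jog '[1,0,0,0.002,0,1,0,0,0.004,0,1,0,0,0.006,0]' | grep -E 'pos|^force'
```

```text
eef_pos: [0.5733, 0.026, 0.2616]
force: [-4.6, -1.5, 12.0]
```

```bash
python3 -m jog '[1,0,0,0.002,0,1,0,0,0.003,0,1,0,0,0.003,0]' | grep -E 'pos|^force'
```

```text
eef_pos: [0.5734, 0.0259, 0.2615]
force: [-5.8, -1.4, 14.0]
```

```bash
python3 -m jog '[1,0,0,0.002,0,1,0,0,0.004,0,1,0,0,0.004,0]' | grep -E 'pos|^force'
```

```text
eef_pos: [0.5735, 0.0259, 0.2611]
force: [-5.7, -2.5, 16.8]
```

```bash
python3 -m jog '[1,0,0,0.002,0,1,0,0,0.003,0,1,0,0,0.003,0]' | grep -E 'pos|^force'
```

```text
eef_pos: [0.5736, 0.0259, 0.261]
force: [-6.5, -0.9, 17.8]
```

```bash
python3 -m jog '[1,0,0,0.002,0,1,0,0,0.002,0]' | grep -E 'pos|^force'; python3 -m jog '[1,0,0,-0.01,0,1,0,0,-0.03,0,1,0,0,-0.1,0,1,0,0,-0.25,0,1,0,0,-0.25,0,1,0,0,-0.25,0]' | grep -E 'pos|^force'; python3 -c "
from h import *
to([.436,.252,.3],.305)"
```

```text
eef_pos: [0.5738, 0.0259, 0.2608]
force: [-6.7, -1.5, 17.6]
eef_pos: [0.5726, 0.0261, 0.3066]
force: [-1.1, 1.2, -3.3]
tcp [0.5726 0.0261 0.3066] yaw 0.3081 F [-1.11  1.19 -3.33] w 0.0139 tilt [ 0.001 -0.   ]
shift [-0.3084 -1.2834  0.0328] twist 0.002
```

One more light press, to be sure it is tight.

```bash
python3 -m jog '[1,0,0,0.1,0,1,0,0,0.17,0,1,0,0,0.2,0,1,0,0,0.205,0,1,0,0,0.21,0,1,0,0,0.215,0,1,0,0,0.22,0,1,0,0,0.225,0]' | grep -E 'pos|^force'; python3 -m jog '[1,0,0,0.0025,0,1,0,0,0.005,0,1,0,0,0.0075,0,1,0,0,0.01,0,1,0,0,0.0125,0,1,0,0,0.015,0,1,0,0,0.0175,0,1,0,0,0.0175,0]' | grep -E 'pos|^force'
```

```text
eef_pos: [0.5727, 0.026, 0.2619]
force: [-0.5, -0.2, -2.4]
eef_pos: [0.5734, 0.0262, 0.261]
force: [-3.9, -0.9, 11.2]
```

```bash
python3 -m jog '[1,0,0,0.0025,0,1,0,0,0.005,0,1,0,0,0.0075,0,1,0,0,0.0075,0]' | grep -E 'pos|^force'
```

```text
eef_pos: [0.5736, 0.0262, 0.2609]
force: [-7.3, 0.0, 16.8]
```

```bash
python3 -m jog '[1,0,0,0.002,0,1,0,0,0.004,0,1,0,0,0.004,0]' | grep -E 'pos|^force'
```

```text
eef_pos: [0.5739, 0.0262, 0.2606]
force: [-7.2, -1.2, 19.4]
```

```bash
python3 -m jog '[1,0,0,-0.01,0,1,0,0,-0.03,0,1,0,0,-0.1,0,1,0,0,-0.25,0,1,-0.08,-0.2,-0.25,0,1,-0.15,-0.4,-0.25,0,1,-0.15,-0.64,-0.25,0,1,-0.15,-0.8,-0.25,0,1,-0.15,-0.8,-0.25,0]' | grep -E 'pos|^force'; python3 -c "
from h import *
to([.436,.2515,.12],.305)"
```

```text
eef_pos: [0.4926, 0.1758, 0.3063]
force: [0.7, 0.0, -3.5]
tcp [0.4926 0.1758 0.3063] yaw 0.318 F [ 0.74  0.02 -3.49] w 0.0142 tilt [-0.001  0.003]
shift [-0.1508 -0.4455  0.9327] twist 0.0083
```

```bash
python3 -m jog '[1,-0.07,-0.2,0.1,0.008,1,-0.15,-0.445,0.3,0.008,1,-0.15,-0.445,0.5,0.008,1,-0.15,-0.445,0.7,0.008,1,-0.15,-0.445,0.85,0.008,1,-0.15,-0.445,0.93,0.008,1,-0.15,-0.445,0.93,0.008,1,-0.15,-0.445,0.93,0.008]' | grep -E 'pos|^force'; python3 -c "
from h import *
to([.436,.2515,.094],.305)"
```

```text
eef_pos: [0.4403, 0.245, 0.1201]
force: [0.3, 0.3, -3.2]
tcp [0.4403 0.245  0.1201] yaw 0.295 F [ 0.26  0.33 -3.23] w 0.0141 tilt [-0.  0.]
shift [-0.0111 -0.0371  0.1305] twist -0.0064
```

```bash
python3 -m jog '[1,0,0,0.05,0,1,0,0,0.1,0,1,0,0,0.13,0,1,0,0,0.137,0,1,0,0,0.142,0,1,0,0,0.142,0]' | grep -E 'pos|^force'
```

```text
eef_pos: [0.4399, 0.2451, 0.0918]
force: [-0.8, -1.6, -0.5]
```

Touching down. I'll lower a hair more, release, then go up.

```bash
python3 -m jog '[1,0,0,0.003,0,1,0,0,0.005,0,0.7,0,0,0.005,0,0.5,0,0,0.005,0,0.2,0,0,0.005,0,-0.2,0,0,0.005,0,-0.4,0,0,0.005,0,-0.4,0,0,0.005,0,-0.4,0,0,0.005,0,-0.4,0,0,0.005,0]' | grep -E 'pos|force|width'; python3 -m jog '[-0.4,0,0,-0.1,0,-0.4,0,0,-0.3,0,-0.4,0,0,-0.5,0,-0.4,0,0,-0.75,0,-0.4,0,0,-0.9,0,-0.4,0,0,-0.9,0]'; python3 - <<'E'
from h import *
S=snap('side','side9'); a=np.load('pics/side0.npz')['pixels'].astype(int); b=np.load('pics/side5.npz')['pixels'].astype(int); c=S['pixels'].astype(int)
f=lambda n,x,y,u0,v0,u1,v1:print(n,abs(x-y)[v0:v1,u0:u1].mean().round(1))
f('key vs started',b,c,332,205,360,245); f('wheel vs started',b,c,362,220,398,280)
f('mallet vs orig',a,c,215,190,290,232); f('vial',a,c,428,345,450,372); f('puck',a,c,357,200,378,213); f('spanner',a,c,258,262,284,316)
def top(im): 
    g=im.sum(2)[190:236,212:290]; v,u=np.nonzero(im.min(2)[190:216,262:290]>125); return len(u),u.mean()+262,v.mean()+190
print(top(a),top(c)); 
for im in (b,c): print(im[208:226,346].sum(1))
E
```

```text
eef_pos: [0.4399, 0.2451, 0.0902]
force: [0.3, -0.6, -1.0]
gripper_width: 0.06
finger_force: 0.0
time_s: 25.1
eef_pos: [0.4418, 0.2466, 0.2752]
orientation: [0.989, 0.147, 0.005, -0.001]
force: [0.9, 0.8, 1.0]
gripper_width: 0.0597
finger_force: 0.0
key vs started 4.7
wheel vs started 1.5
mallet vs orig 15.3
vial 6.1
puck 6.7
spanner 4.6
(88, np.float64(274.35227272727275), np.float64(195.51136363636363)) (84, np.float64(276.1190476190476), np.float64(197.25))
[374 359 242 108 117 276 340 329 321 314 246 167 149 146 146 137 133 130]
[363 349 234 106  87 143 287 358 363 363 348 264 170 145 140 148 144 130]
```

The key went about 2–3 mm deeper, the mallet stands on the deck, and the bystanders are unmoved. I'm handing it in.

```bash
python3 -c "
from h import *
print(close_job())"
```

```text
the job is handed in; nothing more can be done
None
```

The job is handed in, with no verdict returned: the key was started by hand, let go, and pressed down twice with the mallet at about 22 to 24 N, sinking roughly 2–3 mm. The final wedge force could not be measured. The mallet is back on the deck near where it started, and the vial, disc and spanner show no change in the images.

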